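# Lock the turntable, then fit the dimmer knob on its D-shaft and hold it pressed

### The job

Lock the lazy susan: take the steel lock pin out of the drilled block and push it fully home through the two lugs, which already stand in line at the turntable's edge. Then pick up the loose dimmer knob, turn it so that the flat in its socket matches the flat of the D-shaft on the town hall's light base, push it fully onto the shaft, and press the shaft down against its switch spring as far as it goes. Finish while still holding the knob pressed down with the fingers, with the pin left home and the dome, wreath and train car left where they stand.

Things in the scene. Friction and masses are not known exactly. Their poses are not given: they have to be found in the camera images.
- pin: loose steel lock pin, 50 g, upright in the block, grip up, 78 mm in all. From the tip up: round shank 10 mm thick, 36 mm long, its first 5 mm tapered; collar 20 mm across, 4 mm thick, resting on the block's top; round grip 16 mm thick, 38 mm tall. Origin at the centre of the tip, z along the pin towards the grip
- block: fixed wooden block, 56 x 70 x 46 mm (x, y, z), on the granite shelf; origin at the centre of its underside. The pin stands in its hole at y = -14 mm, 40 mm deep; a second, narrower hole is empty. Block and knob may have changed places
- turntable (a joint): turn of the walnut top (360 mm across, its face 46 mm above the shelf) on its fixed base, rad, 0 at the start with the lugs in line; needs 0.35 N m to turn while not pinned
- top_hole (a point): centre of the hole's mouth on the upper steel lug's top face, 42 mm above the shelf. The lug, 34 mm wide and 8 mm thick, sticks 40 mm out of the turning top's rim, along this point's -y; hole 203 mm from the turntable's axis, 11.5 mm in diameter, chamfered
- base_hole (a point): centre of the equal hole's mouth on the lower lug's top face, 18 mm above the shelf; this lug is fixed to the base, 8 mm thick, in line under the upper one. With the pin home its collar rests on the upper lug, its tip 36 mm below top_hole and 6 mm above the shelf
- knob: loose black knob, 45 g, socket down on the shelf, 36 mm high. Round skirt 41 mm across, 18 mm high; on it a finger bar 14 mm wide (y), 18 mm high, from x = -18 to +17 mm, then tapering to a pointer end at x = +31 mm, past the skirt. Origin at the underside's centre, z up, x to the pointer. Socket below: D-shaped, 13.2 mm across, 15 mm deep, its flat on the pointer's side, 3.5 mm off axis
- shaft_tip (a point): centre of the top end of the upright metal D-shaft on the light base: 12 mm thick, one flat 3 mm off its axis, chamfered end, standing 26 mm above the light base; tip 112 mm above the shelf unpressed. z up, x points out of the flat: the knob fits when its pointer (x) points along this x. Fully on, the knob's underside is 15 mm below the tip
- shaft (a joint): turn of the D-shaft about the vertical, rad, anticlockwise from above, 0 with its flat facing the turntable's +x; turns with slight friction (0.05 N m), range +-2.4
- plunger (a joint): how far the shaft is pressed down, m: 0 at rest, 0.005 at its stop. It starts to move at about 3.5 N, reaches its stop at about 8 N and rises again when let go. A knob fully on clears the black bezel by 8 mm unpressed, by 3 mm at the stop
- light_base (a point): wooden light base, 115 x 226 x 40 mm, fixed across the turntable, with the shaft at y = -75 mm and a ceramic town hall, 62 x 100 mm, centred at y = +50 mm; the hall's tower rises to 199 mm above the shelf, its nearest wall is 75 mm from the shaft's axis. This point lies under its centre, on the turntable's axis
- dome: bystander: clear acrylic dome, 100 mm across, 120 mm high, on the turntable; origin at the centre of its underside
- wreath: bystander: green glass wreath, 90 mm across, 18 mm thick, lying on the turntable; origin at its centre, underside
- traincar: bystander: silver metal train car, 32 x 84 x 43 mm, on the turntable; origin at the centre of its underside
Mind the look-alikes: they are no part of the job. There is more than one size of the knob; the job needs the largest.

How it is judged:
On the way, in this order (a step that is already met when the one before it is completed fails the run):
1. the lock pin is fully home through both lugs (horizontal distance between pin and top_hole below 0.004 m and horizontal distance between pin and base_hole below 0.004 m and z of pin in the frame of top_hole below -0.033 m), for 0.2 s.
2. the knob is fully on the D-shaft, flat to flat (horizontal distance between knob and shaft_tip below 0.004 m and z of shaft_tip in the frame of knob above 0.012 m and angle between the x axis of knob and the x axis of shaft_tip, either way round below 0.3 rad), for 0.2 s.
At the end, for the whole second after the job is handed in: Pin home: tip at least 33 mm below the upper lug's face, within 4 mm of both hole axes. Knob on the shaft: at most 3 mm short of the socket's end, within 4 mm and 0.3 rad. Shaft pressed down at least 3.5 of 5 mm; fingers on the knob with over 2 N; knob still (all of step 1 and all of step 2 and value of joint plunger above 0.0035 m and contact force between the fingers and knob above 2 N and linear speed of knob below 0.02 m/s); the arm keeps its last pose, push and grip.
It fails at once if the dome, the wreath or the train car is shifted by more than 30 mm (distance of any of dome, wreath, traincar from where it was at the start of the episode above 0.03 m).
It also fails if it takes over 48 s, if anything falls off the work surface, if the arm or the gripper's body presses on something with over 40 N, if the wrist force passes 120 N, or if a joint passes its speed limit or range.

### The arm

A 7-joint arm with a two-finger parallel gripper is mounted at the origin on the work surface. World frame = base frame: x ahead of the robot, y to its left, z up, the work surface at z = 0. Lengths are in m, angles in rad, forces in N, time in s.
With the tool pointing down it reaches from about 0.4 to 0.85 m from the base axis. Payload 10.4 kg.
Tool frame: the origin (TCP) lies at the very end of the fingers, on their centre line; the grasp point (between the pads) lies 19 mm behind it; z points along the fingers, y is the line along which they close (so a half turn about z gives the same grasp; the last joint's range is limited). The gripper opens to 85 mm and grips with 20 to 120 N. Pads are 22 mm wide; open, the fingers measure 114 mm over their backs; the gripper's body (76 mm by 85 mm) begins 54 mm behind the grasp point. The pads swing forward as they close: fully open they stand 13 mm farther back than shut.
Start: joints at [-1.263, 0.332, -0.065, 1.46, 0.022, 1.35, -0.088], TCP at [0.203, 0.591, 0.231] pointing down, gripper open.
Joint ranges: [-2.6, 2.6], [-0.5, 2.12], [-1.47, 1.34], [0.16, 2.42], [-1.27, 4.41], [0.06, 2.06], [-2.6, 2.6]. Speed limits (rad/s): [2.22, 2.22, 2.79, 2.79, 3.14, 3.14, 3.14].

### API

Orientations are given as a unit quaternion [x, y, z, w].
In Python, from workcell import manip, optics gives the robot as it stands.
- The arm moves only by the tool jog_arm, never from a script. Its arguments are lists of equal length, an entry for each row: "dr": the turn, a rotation vector about the tool's x, y, z normalised to -1 to 1, where 1 is 4 degrees, a list of three; "translation": the shift along the tool's x, y, z normalised to -1 to 1, where 1 is 0.025 m, a list of three; "jaw": the opening, from 0 (shut) to 1 (fully open). A call has 1 to 10 rows; each row shifts and turns the commanded pose from where the row before left it, along the tool's axes as they then stand; what a row does not reach is not made up. A row lasts 1/10 s, in which the tool goes at most 50 mm and 8.59 degrees, less where a joint would pass 70% of its speed; a pose out of reach is approached as far as the arm can. A call with a number of a shift or a turn outside -1 to 1 is refused whole. A call with a gripper value outside its range is refused whole. The fingers move at their own pace and stop on an object; "squeeze" is the grip in N (left out, the last holds). Time passes only in rows, so rows that do not move let the fingers close. It gives the time, the measured TCP pose, the force, the opening and the grip force at its end, in the units of the state.
- manip.get_obs(): the state, without advancing time (a new reading comes with each control period).
- optics.camera(name): name is "scene" or "top" or "wrist"; returns a dict with "color" (400x640x3 uint8, red, green, blue), "mtx" (3x3 intrinsics, pixels), "R" (3x3) and "t" (3): a world point X has camera coordinates R X + t. Camera axes: x right, y down, z forward; pixel columns grow to the right and rows downward; lengths in m; the calibration is good to about 2 mm. A picture is of the moment at which its call begins. There is no depth.
- manip.hand_in(): hands the job in; it is judged then, once.
The state is a dict: "clock": time; "joint_pos": joint angles; "joint_velocities": joint speeds; "tau": joint torques, N m; "position": TCP position; "ee_rot": TCP orientation; "ft_force": force on the tool from outside, world axes, zero at the start; "torque": the same for the moment, N m; "grip_width": opening from 0.0 (shut) to 1.0 (fully open); "grasp_force": force on a finger pad.
Only numpy, scipy, OpenCV 4.12 (cv2) and the standard library are available. Lean on these libraries where they do the work, as an engineer would, in place of code of your own. Each camera call takes 0.05 s, during which the arm holds its last target. There are 200 camera calls.

## Working session

There is one attempt and no reset: what is moved stays moved. The work goes in short steps, Python scripts to look and compute and a tool call to move; the robot and the scene stay as the last step left them, time stands still between calls to the robot, and variables do not carry over. Pictures are saved under pics/ and viewed, at most 10 in all, crops included, and the job is handed in when it is done.

Besides the shell and the picture viewer there is one more tool, called after "Request:" as name(argument=value, ...) on one line, values as JSON. jog_arm: Moves the arm, as the interface text tells. Scaled input: -1 to 1 covers 0.025 m each way for a shift and 4 degrees each way for a turn. Its arguments: {"type":"object","properties":{"dr":{"type":"array","items":{"type":"array","items":{"type":"number"}}},"translation":{"type":"array","items":{"type":"array","items":{"type":"number"}}},"jaw":{"type":"array","items":{"type":"number"}},"squeeze":{"type":"number"}},"required":["dr","translation","jaw"]}

```bash
mkdir -p pics
python3 - <<'E'
from workcell import manip, optics
import cv2,pickle,numpy as np
d={}
for n in("scene","top","wrist"):
    c=optics.camera(n);d[n]=c;cv2.imwrite(f"pics/{n}0.png",c["color"][:,:,::-1])
    print(n,c["mtx"].round(1).tolist(),c["R"].round(3).tolist(),c["t"].round(3).tolist())
pickle.dump(d,open("d0.pkl","wb"))
print(manip.get_obs())
E
```

```text
scene [[432.5, 0.0, 316.6], [0.0, 432.5, 201.9], [0.0, 0.0, 1.0]] [[0.805, 0.593, 0.007], [0.486, -0.651, -0.583], [-0.341, 0.473, -0.812]] [-0.403, -0.314, 1.355]
top [[457.1, 0.0, 316.5], [0.0, 457.1, 201.2], [0.0, 0.0, 1.0]] [[0.004, -1.0, -0.018], [-0.997, -0.002, -0.077], [0.077, 0.018, -0.997]] [-0.12, 0.594, 0.96]
wrist [[288.2, 0.0, 316.1], [0.0, 288.2, 201.0], [0.0, 0.0, 1.0]] [[0.324, 0.946, -0.002], [0.901, -0.309, 0.305], [0.287, -0.101, -0.952]] [-0.625, -0.039, 0.38]
{'clock': 0.15, 'joint_pos': array([-1.26262057,  0.33273289, -0.06469268,  1.46072901,  0.02159453,
        1.34988482, -0.08852327]), 'joint_velocities': array([ 0.00067405, -0.00226143,  0.00099337, -0.00340823, -0.00022552,
       -0.00073719,  0.0023908 ]), 'tau': array([ 9.55276992e-04, -6.25829387e+01,  4.91512462e-02, -3.91850531e+01,
        1.63686695e-02,  7.54837878e-03, -2.26607733e-05]), 'position': array([0.20289892, 0.59086198, 0.23070407]), 'ee_rot': array([ 1.64642246e-01,  9.86353208e-01, -5.25324894e-04, -6.68321605e-05]), 'ft_force': array([-0.22854993,  0.61591876,  0.09416938]), 'torque': array([-0.02136255, -0.015812  ,  0.01258772]), 'grasp_force': 0.0, 'grip_width': 1.0009687915655667}
```

View pics/top0.png

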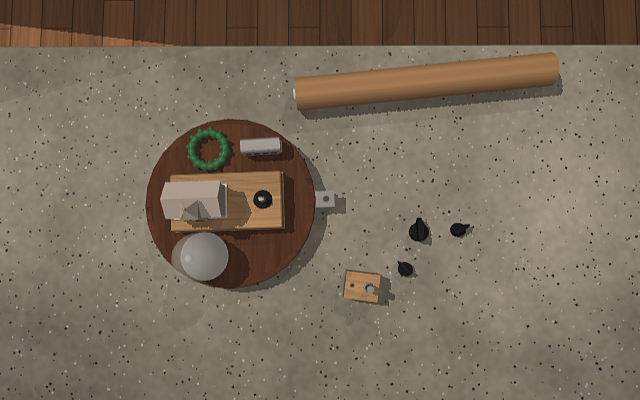

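View pics/scene0.png

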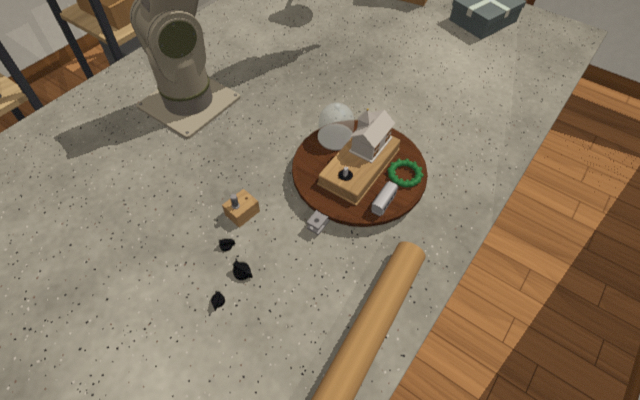

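The top view shows the turntable around (231,204), the upper lug's hole near (325,199), the shaft at (262,199) and the block with the pin near (369,289). The largest knob is at (418,231) with two smaller ones beside it. I'll zoom in next.

```bash
cat > h.py <<'E'
import numpy as np,cv2
def px(c,X):
    p=c["mtx"]@(c["R"]@np.asarray(X,float)+c["t"]); return p[:2]/p[2]
def plane(c,uv,z):
    uv=np.atleast_2d(uv).astype(float)
    d=np.c_[uv,np.ones(len(uv))]@np.linalg.inv(c["mtx"]).T@c["R"]; o=-c["R"].T@c["t"]
    return o+d*((z-o[2])/d[:,2])[:,None]
def tri(c1,p1,c2,p2):
    P=[c["mtx"]@np.c_[c["R"],c["t"]] for c in(c1,c2)]
    X=cv2.triangulatePoints(P[0],P[1],np.float64(p1),np.float64(p2)).ravel();return X[:3]/X[3]
E
python3 - <<'E'
import pickle,cv2,numpy as np
from h import *
d=pickle.load(open("d0.pkl","rb"))
t=d["top"]["color"][:,:,::-1];s=d["scene"]["color"][:,:,::-1]
r=lambda a,f:cv2.resize(a,None,fx=f,fy=f,interpolation=cv2.INTER_CUBIC)
A=r(t[180:220,240:340],4);B=r(t[215:305,340:470],4)[:, :400]
B=r(t[215:305,340:470],3)
C=r(s[150:240,300:430],3);D=r(s[185:315,205:265],3)
im=np.zeros((600,800,3),np.uint8)
im[:160,:400]=A;im[:270,405:795]=B;im[290:560,:390]=C;im[275:275+325,405:585]=r(s[185:315,205:265],2.5)[:,:150].shape[0] and cv2.resize(s[185:315,205:265],(180,325),interpolation=cv2.INTER_CUBIC)
cv2.imwrite("pics/z1.png",im)
E
```

```text
(no output)
```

View pics/z1.png

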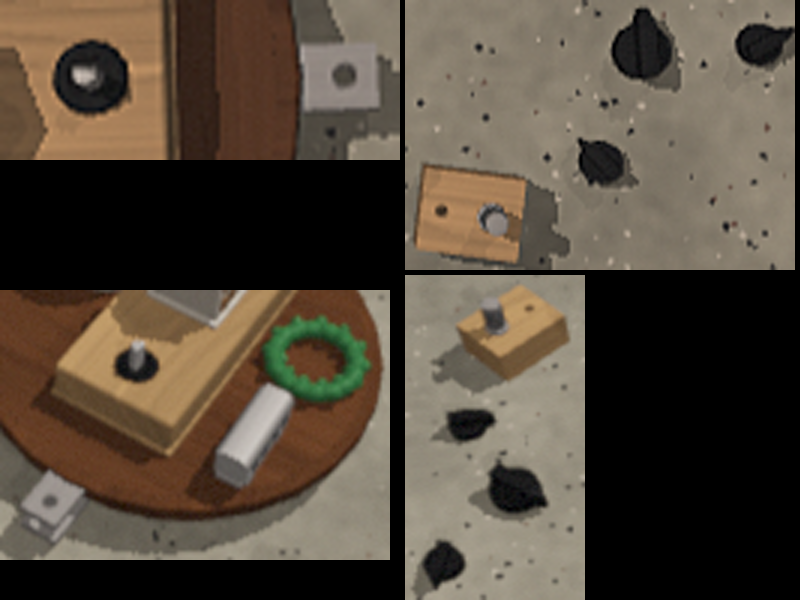

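The crop shows the pin's top near top-pixel (370,289), the upper lug hole at (325.6,198.5), the bezel centre at (262.5,199) and the knob centre at (419,232) with its pointer up in the image (+x). The shaft's flat can't be made out yet.

Run:
```python
import pickle,cv2,numpy as np
from h import *
d=pickle.load(open("d0.pkl","rb"));T,S,W=d["top"],d["scene"],d["wrist"]
np.set_printoptions(precision=4,suppress=True)
print("hole top",plane(T,[325.6,198.4],.042),"scene",plane(S,[316.7,220.3],.042),tri(T,[325.6,198.4],S,[316.7,220.3]))
print("shaft bezel top",plane(T,[262.4,198.9],.086),"tip top",plane(T,[261.2,197.8],.112),"tip scene",plane(S,[346,167.5],.112))
print("pin top",plane(T,[370.5,289.3],.088),"scene",plane(S,[233.3,194.2],.088))
B=np.array([[424,164],[525,181],[518,263],[416,247]]);B=np.c_[(B[:,0]-405)/3+340,B[:,1]/3+215]
print("block",plane(T,B,.046),plane(T,B,.046).mean(0))
hsv=cv2.cvtColor(T["color"],cv2.COLOR_RGB2HSV);m=(hsv[...,2]<50).astype(np.uint8)
n,l,st,ce=cv2.connectedComponentsWithStats(m)
for i in range(1,n):
    if st[i,4]>60: print(st[i],ce[i],plane(T,ce[i],.02)[0])
print("knob",plane(T,[[419,231.7],[419.3,218.3]],.03))
# turntable fit
r,g,b=[T["color"][...,i].astype(int) for i in range(3)]
mm=((r-b>25)&(r<130)).astype(np.uint8);mm[:100]=0;mm[300:]=0
n,l,st,ce=cv2.connectedComponentsWithStats(mm);i=st[1:,4].argmax()+1
h=cv2.convexHull(np.argwhere(l==i)[:,::-1].astype(np.int32))
e=cv2.fitEllipse(h);print("tt",e,plane(T,e[0],.046))
for n,X in dict(tt=(.62,.06,.0)).items():print(px(W,X))
```

```text
hole top [[ 0.5991 -0.1379  0.042 ]] scene [[ 0.6029 -0.1384  0.042 ]] [ 0.6003 -0.1371  0.0379]
shaft bezel top [[ 0.5941 -0.0107  0.086 ]] tip top [[ 0.5941 -0.0119  0.112 ]] tip scene [[ 0.5957 -0.0089  0.112 ]]
pin top [[ 0.4159 -0.2266  0.088 ]] scene [[ 0.4159 -0.2221  0.088 ]]
block [[ 0.451  -0.1811  0.046 ]
 [ 0.4397 -0.2505  0.046 ]
 [ 0.3841 -0.2453  0.046 ]
 [ 0.3945 -0.1755  0.046 ]] [ 0.4173 -0.2131  0.046 ]
[250 153  22   9  98] [260.2653 157.3776] [0.69   0.0041 0.02  ]
[254 190  18  18 216] [262.6296 199.0139] [ 0.5993 -0.0022  0.02  ]
[409 218  20  24 323] [418.5604 230.5232] [ 0.5326 -0.3363  0.02  ]
[450 223  20  14 183] [458.4262 229.1148] [ 0.5359 -0.4209  0.02  ]
[243 230  28   9 103] [254.6408 232.4078] [0.5274 0.0141 0.02  ]
[398 261  15  16 177] [404.7401 268.5028] [ 0.4522 -0.306   0.02  ]
[204 272  20  15  66] [213.6667 280.5606] [0.4247 0.1002 0.02  ]
knob [[ 0.53   -0.3351  0.03  ]
 [ 0.5583 -0.3361  0.03  ]]
tt ((229.6011505126953, 203.03604125976562), (168.07913208007812, 170.79583740234375), 44.12979507446289) [[0.5885 0.0637 0.046 ]]
[124.493 462.409]
```

View pics/wrist0.png

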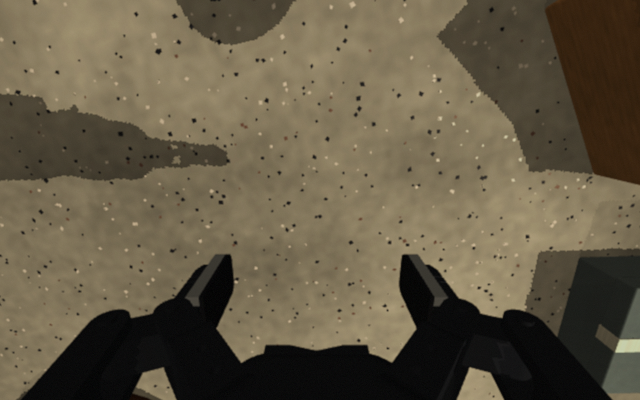

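The wrist view shows only the fingers and empty shelf, with nothing useful yet. I'll swing clockwise along an arc towards the shaft, rising slightly.

Request:
jog_arm(dr=[[0, 0, 0.6], [0, 0, 0.6], [0, 0, 0.6], [0, 0, 0.6], [0, 0, 0.6], [0, 0, 0.6], [0, 0, 0.6], [0, 0, 0.6], [0, 0, 0.6], [0, 0, 0.6]], translation=[[-1, 0, -0.2], [-1, 0, -0.2], [-1, 0, -0.2], [-1, 0, -0.2], [-1, 0, -0.2], [-1, 0, -0.2], [-1, 0, -0.2], [-1, 0, -0.2], [-1, 0, -0.2], [-1, 0, -0.2]], jaw=[1, 1, 1, 1, 1, 1, 1, 1, 1, 1])

```text
clock: 1.15
position: [0.42, 0.4666, 0.2817]
ee_rot: [0.368, 0.93, 0.0, -0.0]
ft_force: [0.8, 0.6, -0.6]
grip_width: 1.0
grasp_force: 0.0
```

Request:
jog_arm(dr=[[0, 0, 0.6], [0, 0, 0.6], [0, 0, 0.6], [0, 0, 0.6], [0, 0, 0.6], [0, 0, 0.6], [0, 0, 0.6], [0, 0, 0.6], [0, 0, 0.6], [0, 0, 0.6]], translation=[[-1, 0, 0], [-1, 0, 0], [-1, 0, 0], [-1, 0, 0], [-1, 0, 0], [-1, 0, 0], [-1, 0, 0], [-1, 0, 0], [-1, 0, 0], [-1, 0, 0]], jaw=[1, 1, 1, 1, 1, 1, 1, 1, 1, 1])

```text
clock: 2.15
position: [0.5661, 0.2659, 0.2813]
ee_rot: [0.553, 0.833, 0.0, -0.0]
ft_force: [-0.4, -0.3, -0.2]
grip_width: 1.003
grasp_force: 0.0
```

Request:
jog_arm(dr=[[0, 0, 0.6], [0, 0, 0.6], [0, 0, 0.6], [0, 0, 0.6], [0, 0, 0.6], [0, 0, 0.6], [0, 0, 0.6], [0, 0, 0.6], [0, 0, 0.6], [0, 0, 0.6]], translation=[[-1, 0, 0], [-1, 0, 0], [-1, 0, 0], [-1, 0, 0], [-1, 0, 0], [-1, 0, 0], [-1, 0, 0], [-1, 0, 0], [-1, 0, 0], [-1, 0, 0]], jaw=[1, 1, 1, 1, 1, 1, 1, 1, 1, 1])

```text
clock: 3.15
position: [0.6179, 0.0232, 0.2813]
ee_rot: [0.714, 0.7, 0.0, -0.0]
ft_force: [0.3, -0.7, 0.6]
grip_width: 1.002
grasp_force: 0.0
```

Run:
```python
from workcell import optics
import cv2,pickle
from h import *
W=optics.camera("wrist");pickle.dump(W,open("w1.pkl","wb"))
print(px(W,[.595,-.0105,.112]),px(W,[.6,-.138,.042]),(-W["R"].T@W["t"]).round(3))
u,v=px(W,[.595,-.0105,.112]).astype(int)
im=W["color"][:,:,::-1]
cv2.imwrite("pics/w1.png",im)
big=cv2.resize(im[max(0,v-40):v+40,u-50:u+50],(800,640)[:2],interpolation=cv2.INTER_CUBIC)[:600]
out=np.zeros((600,800,3),np.uint8);out[:400,:640]=im
out[300:600,500:800]=cv2.resize(im[max(0,v-25):max(0,v-25)+50,u-25:u+25],(300,300),interpolation=cv2.INTER_CUBIC)
cv2.imwrite("pics/w1b.png",out)
```

```text
[297.29733902 212.15879212] [306.83776521 275.33606634] [0.619 0.103 0.424]
```

View pics/w1b.png

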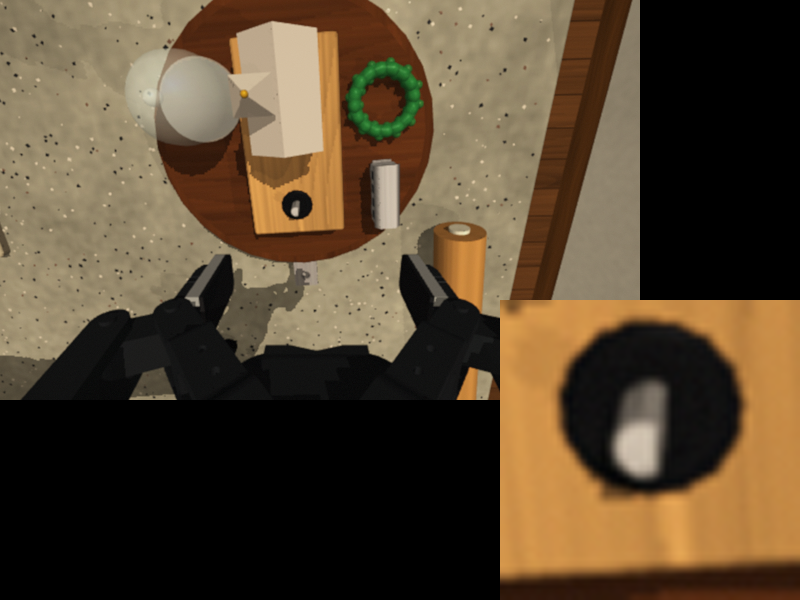

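The flat of the shaft is on the right of the wrist picture, facing about world +x with a slight tilt. A nearer look will measure it better, and it also covers the lug.

Request:
jog_arm(dr=[[0, 0, 0], [0, 0, 0], [0, 0, 0], [0, 0, 0], [0, 0, 0], [0, 0, 0]], translation=[[-0.8, -0.2, 0.4], [-0.8, -0.2, 0.9], [-0.8, -0.2, 1], [-0.8, -0.2, 1], [-0.8, 0, 1], [0, 0, 0]], jaw=[1, 1, 1, 1, 1, 1])

```text
clock: 3.8
position: [0.5937, -0.0784, 0.1707]
ee_rot: [0.715, 0.699, -0.002, -0.001]
ft_force: [-0.4, -0.9, -1.0]
grip_width: 1.005
grasp_force: 0.0
```

Run:
```python
from workcell import optics
import cv2,pickle
from h import *
W=optics.camera("wrist");pickle.dump(W,open("w2.pkl","wb"))
a=px(W,[.595,-.0105,.112]);b=px(W,[.6,-.138,.042]);print(a,b,(-W["R"].T@W["t"]).round(3))
im=W["color"][:,:,::-1];out=np.zeros((600,800,3),np.uint8)
for k,p in enumerate((a,b)):
    u,v=p.astype(int);u0=max(0,u-30);v0=max(0,v-30);c=im[v0:v0+60,u0:u0+60];print(u0,v0,c.shape)
    out[:c.shape[0]*6,k*400:k*400+c.shape[1]*6]=cv2.resize(c,None,fx=6,fy=6,interpolation=cv2.INTER_CUBIC)
out[370:570,:320]=cv2.resize(im,(320,200))
cv2.imwrite("pics/w2b.png",out)
```

```text
[316.97883086 126.21309873] [324.54087446 248.16308201] [0.596 0.001 0.313]
286 96 (60, 60, 3)
294 218 (60, 60, 3)
```

View pics/w2b.png

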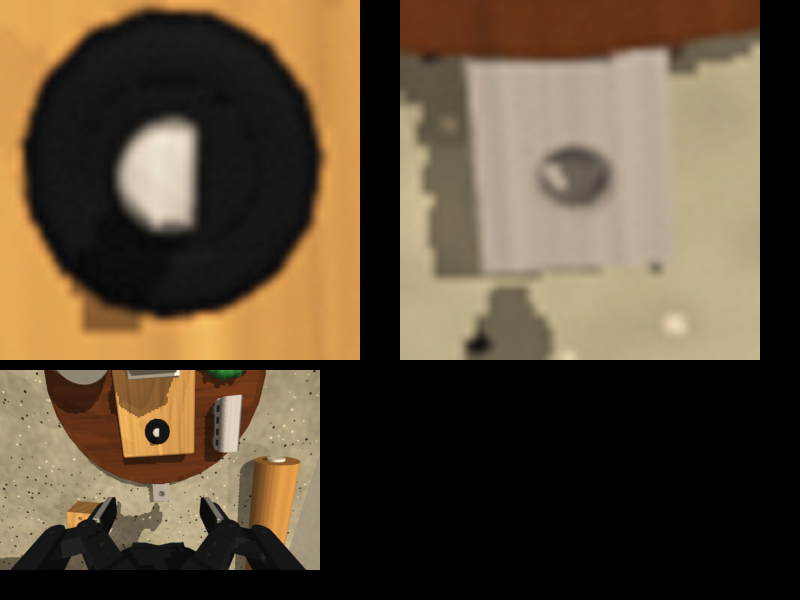

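The nearer view shows the D-tip with its flat to image right (edge vertical at x=197, so facing tool +y, about −1° in the world) and the lug hole clearly at (574,177) in the crop.

Run:
```python
import pickle,cv2
from h import *
np.set_printoptions(precision=4,suppress=True)
W=pickle.load(open("w2.pkl","rb"));d=pickle.load(open("d0.pkl","rb"));T,S=d["top"],d["scene"]
t,h=[313.9,124.75],[322.6,247.1]
print("tip",plane(W,t,.112),"hole",plane(W,h,.042))
print("tip3",tri(W,t,S,[346,167.5]),"hole3",tri(W,h,S,[316.7,220.3]),tri(W,h,T,[325.6,198.4]))
print(W["R"])
# lug direction & flat direction
a=plane(W,np.array([[(197.5)/6-.5+286,125/6+95.5],[197.5/6+285.5,228/6+95.5]]),.112);e=a[0]-a[1];print("flat edge dir",np.degrees(np.arctan2(e[1],e[0]))-90)
```

```text
tip [[ 0.5929 -0.0095  0.112 ]] hole [[ 0.598  -0.1367  0.042 ]]
tip3 [ 0.5946 -0.0087  0.1113] hole3 [ 0.6006 -0.1371  0.039 ] [ 0.5989 -0.1379  0.0401]
[[ 0.9997 -0.0219 -0.0061]
 [-0.019  -0.9515  0.3071]
 [-0.0126 -0.3069 -0.9517]]
flat edge dir -1.1115026412417848
```

Request:
jog_arm(dr=[[0, 0, 0], [0, 0, 0], [0, 0, 0], [0, 0, 0], [0, 0, 0], [0, 0, 0], [0, 0, 0], [0, 0, 0], [0, 0, 0]], translation=[[-0.75, -0.88, 0], [-0.75, -0.88, 0], [-0.75, -0.88, 0], [-0.75, -0.88, 0], [-0.75, -0.88, 0], [-0.75, -0.88, 0], [-0.75, -0.88, 0], [-0.75, -0.88, 0], [0, 0, 0]], jaw=[1, 1, 1, 1, 1, 1, 1, 1, 1])

```text
clock: 4.75
position: [0.4162, -0.2238, 0.1752]
ee_rot: [0.715, 0.7, 0.001, 0.001]
ft_force: [0.2, -0.2, 0.0]
grip_width: 0.999
grasp_force: 0.0
```

Run:
```python
from workcell import optics,manip
import cv2,pickle
from h import *
W=optics.camera("wrist");pickle.dump(W,open("w3.pkl","wb"));o=manip.get_obs()
a=px(W,[.415,-.2245,.088]);print(a,o["position"],o["ee_rot"],o["joint_pos"])
im=W["color"][:,:,::-1];out=np.zeros((600,800,3),np.uint8)
u,v=a.astype(int);c=im[v-50:v+50,u-40:u+40];print(u-40,v-50,c.shape)
out[:c.shape[0]*6,:480]=cv2.resize(c,None,fx=6,fy=6,interpolation=cv2.INTER_CUBIC)
out[:200,480:800]=cv2.resize(im,(320,200))
cv2.imwrite("pics/w3b.png",out)
```

```text
[315.10371818 208.25995684] [ 0.41772804 -0.22225626  0.17521945] [0.71386483 0.70028204 0.00122279 0.00075731] [-0.21868723  0.01589371  0.62623234  1.95307208 -0.01193741  1.17334127
  0.39287303]
275 158 (100, 80, 3)
```

View pics/w3b.png

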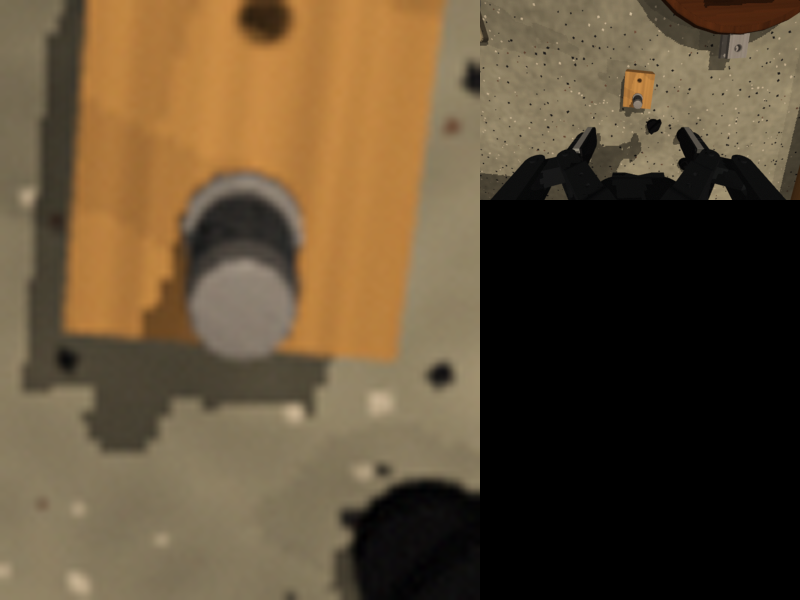

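The pin's top sits at (315.1,209.1), under 1 mm from the earlier estimate. The nearer hole is the empty one, and the pin's grip is clear on all sides. Descending to grip it.

Request:
jog_arm(dr=[[0, 0, 0], [0, 0, 0], [0, 0, 0], [0, 0, 0], [0, 0, 0], [0, 0, 0], [0, 0, 0], [0, 0, 0], [0, 0, 0], [0, 0, 0]], translation=[[-0.11, -0.11, 0.6], [0, 0, 1], [0, 0, 1], [0, 0, 1], [0, 0, 0.7], [0, 0, 0.3], [0, 0, 0], [0, 0, 0], [0, 0, 0], [0, 0, 0]], jaw=[1, 1, 1, 1, 1, 0.8, 0.5, 0, 0, 0], squeeze=60)

```text
clock: 5.8
position: [0.4157, -0.2242, 0.0597]
ee_rot: [0.713, 0.701, 0.001, 0.001]
ft_force: [-2.3, 1.2, 11.1]
grip_width: 0.168
grasp_force: 58.4
```

Request:
jog_arm(dr=[[0, 0, 0], [0, 0, 0], [0, 0, 0]], translation=[[0, 0, 0], [0, 0, 0], [0, 0, 0]], jaw=[0, 0, 0])

```text
clock: 6.1
position: [0.4156, -0.2243, 0.0598]
ee_rot: [0.713, 0.701, 0.001, 0.001]
ft_force: [-1.7, 0.4, 6.1]
grip_width: 0.167
grasp_force: 58.4
```

Request:
jog_arm(dr=[[0, 0, 0], [0, 0, 0], [0, 0, 0], [0, 0, 0]], translation=[[0, 0, -0.5], [0, 0, -0.8], [0, 0, -0.8], [0, 0, -0.7]], jaw=[0, 0, 0, 0])

```text
clock: 6.5
position: [0.4151, -0.2244, 0.1307]
ee_rot: [0.713, 0.701, 0.0, 0.001]
ft_force: [0.1, 0.6, -0.8]
grip_width: 0.168
grasp_force: 58.6
```

Request:
jog_arm(dr=[[0, 0, 0], [0, 0, 0], [0, 0, 0], [0, 0, 0], [0, 0, 0], [0, 0, 0], [0, 0, 0], [0, 0, 0], [0, 0, 0], [0, 0, 0]], translation=[[0.45, 0.9, 0], [0.45, 0.9, 0], [0.45, 0.9, 0], [0.45, 0.9, 0], [0.45, 0.9, 0], [0.45, 0.9, 0], [0.45, 0.9, 0], [0.45, 0.9, 0], [0, 0, 0.3], [0, 0, 0]], jaw=[0, 0, 0, 0, 0, 0, 0, 0, 0, 0])

```text
clock: 7.5
position: [0.5958, -0.137, 0.1209]
ee_rot: [0.713, 0.701, -0.001, -0.0]
ft_force: [0.4, -0.3, -0.2]
grip_width: 0.168
grasp_force: 58.7
```

Run:
```python
from workcell import optics,manip
import cv2,pickle
from h import *
W=optics.camera("wrist");pickle.dump(W,open("w4.pkl","wb"));o=manip.get_obs()
S=optics.camera("scene");pickle.dump(S,open("s4.pkl","wb"))
p=o["position"];print(p,o["ee_rot"],o["ft_force"],px(W,[.5985,-.137,.042]),px(W,p-[0,0,.05]))
out=np.zeros((600,800,3),np.uint8)
a=px(W,[.5985,-.137,.042]);u,v=a.astype(int);c=W["color"][v-60:v+40,u-40:u+40,::-1];print(u-40,v-60)
out[:c.shape[0]*6,:c.shape[1]*6]=cv2.resize(c,None,fx=6,fy=6,interpolation=cv2.INTER_CUBIC)
u,v=px(S,[.5985,-.137,.055]).astype(int);c=S["color"][v-40:v+60,u-25:u+25,::-1];print(u-25,v-40)
out[:,500:800]=cv2.resize(c,None,fx=6,fy=6,interpolation=cv2.INTER_CUBIC)
cv2.imwrite("pics/w4b.png",out)
```

```text
[ 0.59553824 -0.13766528  0.12132867] [ 7.13167325e-01  7.00993587e-01 -5.30531203e-04 -2.77806095e-04] [-0.67102821  0.10215729 -1.05374617] [320.09256697 210.7063405 ] [316.42221563 225.42830902]
280 150
290 176
```

View pics/w4b.png

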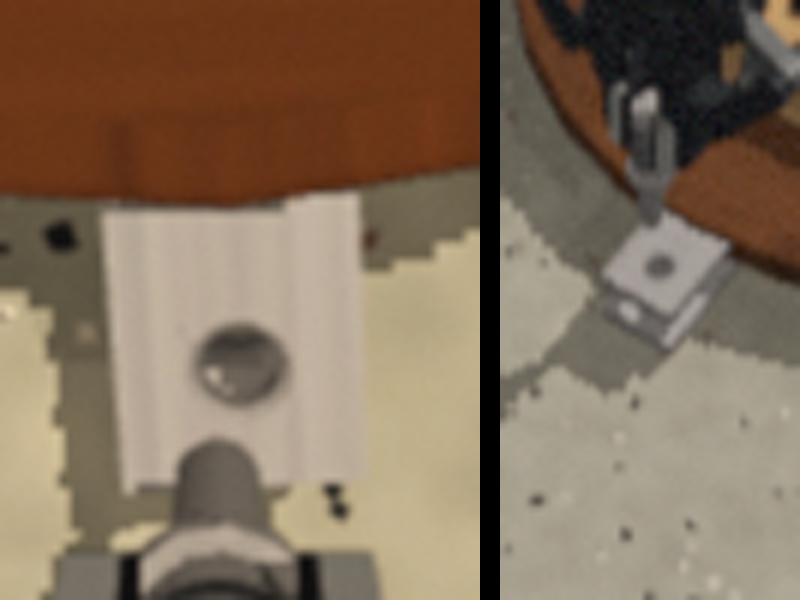

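The lug hole shows at crop (241,364), where predicted, and the pin's tip at about (219,455), so the tip needs about +2.8 mm in x and +0.7 mm in y. I'll shift, then lower gently.

Request:
jog_arm(dr=[[0, 0, 0], [0, 0, 0], [0, 0, 0], [0, 0, 0], [0, 0, 0], [0, 0, 0]], translation=[[0.03, 0.11, 0.2], [0, 0, 0.3], [0, 0, 0.4], [0, 0, 0.3], [0, 0, 0.2], [0, 0, 0]], jaw=[0, 0, 0, 0, 0, 0])

```text
clock: 8.2
position: [0.5986, -0.1364, 0.0852]
ee_rot: [0.713, 0.701, -0.001, -0.001]
ft_force: [0.9, -0.3, -0.0]
grip_width: 0.167
grasp_force: 58.7
```

Request:
jog_arm(dr=[[0, 0, 0], [0, 0, 0], [0, 0, 0], [0, 0, 0], [0, 0, 0], [0, 0, 0]], translation=[[0, 0, 0.2], [0, 0, 0.3], [0, 0, 0.3], [0, 0, 0.2], [0, 0, 0.15], [0, 0, 0.05]], jaw=[0, 0, 0, 0, 0, 0])

```text
clock: 8.8
position: [0.599, -0.1364, 0.0558]
ee_rot: [0.713, 0.701, -0.0, -0.0]
ft_force: [-2.3, 1.0, 6.0]
grip_width: 0.168
grasp_force: 59.1
```

Request:
jog_arm(dr=[[0, 0, 0], [0, 0, 0], [0, 0, 0], [0, 0, 0], [0, 0, 0], [0, 0, 0], [0, 0, 0], [0, 0, 0], [0, 0, 0], [0, 0, 0]], translation=[[0, 0, 0.02], [0, 0, 0], [0, 0, 0], [0, 0, 0], [0, 0, -0.3], [0, 0, -0.7], [0, 0, -1], [0, 0, -1], [0, 0, -1], [0, 0, -0.5]], jaw=[0, 0.5, 1, 1, 1, 1, 1, 1, 1, 1])

```text
clock: 9.8
position: [0.6, -0.1368, 0.1711]
ee_rot: [0.713, 0.701, 0.001, 0.001]
ft_force: [-0.5, -0.4, -0.2]
grip_width: 0.999
grasp_force: 0.0
```

Run:
```python
from workcell import optics,manip
import cv2,pickle
from h import *
W=optics.camera("wrist");o=manip.get_obs();S=optics.camera("scene")
p=o["position"];print(p,o["ee_rot"],o["joint_pos"])
out=np.zeros((480,800,3),np.uint8)
for k,(C,z) in enumerate(((W,.06),(S,.06))):
    u,v=px(C,[.5985,-.137,z]).astype(int);c=C["color"][v-40:v+40,u-32:u+33,::-1];print(u-32,v-40,px(C,[.5985,-.137,.084]),px(C,[.5985,-.137,.046]))
    out[:,k*400:k*400+390]=cv2.resize(c,None,fx=6,fy=6,interpolation=cv2.INTER_CUBIC)
cv2.imwrite("pics/w5b.png",out)
```

```text
[ 0.60056599 -0.13692251  0.17216925] [0.7130534  0.70110571 0.00163388 0.00172344] [-0.28903761  0.37765714  0.55923926  1.59579514 -0.21057556  1.2238694
  0.29260063]
282 159 [314.49993132 207.67625514] [314.61332673 194.80749262]
283 174 [315.67276336 209.18450687] [315.58695746 218.11123333]
```

View pics/w5b.png

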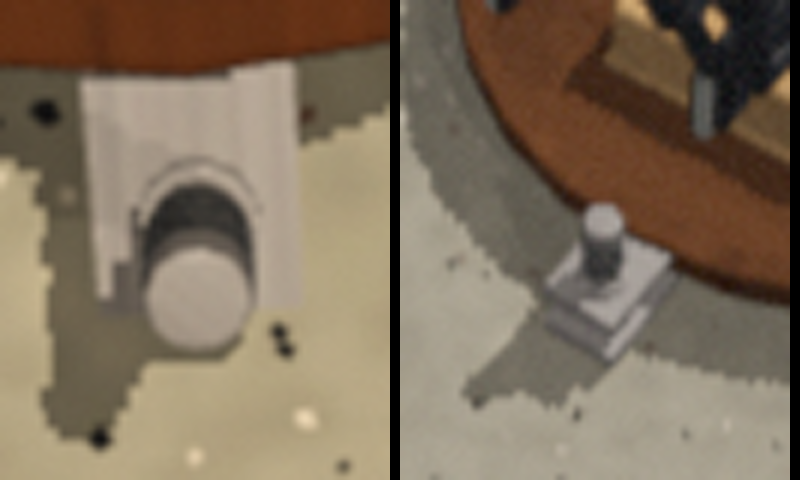

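The pin is home: the collar sits flat on the upper lug and the top is at the pixel predicted for z = 84 mm. Next I turn the hand 90° anticlockwise and go over the large knob.

Request:
jog_arm(dr=[[0, 0, -1], [0, 0, -1], [0, 0, -1], [0, 0, -1], [0, 0, -1], [0, 0, -1], [0, 0, -1], [0, 0, -1], [0, 0, -1], [0, 0, -1]], translation=[[0, 0, 0], [0, 0, 0], [0, 0, 0], [0, 0, 0], [0, 0, 0], [0, 0, 0], [0, 0, 0], [0, 0, 0], [0, 0, 0], [0, 0, 0]], jaw=[1, 1, 1, 1, 1, 1, 1, 1, 1, 1])

```text
clock: 10.9
position: [0.5985, -0.1362, 0.1666]
ee_rot: [0.429, 0.903, -0.0, -0.001]
ft_force: [0.6, 0.2, 0.2]
grip_width: 1.004
grasp_force: 0.0
```

Request:
jog_arm(dr=[[0, 0, -1], [0, 0, -1], [0, 0, -1], [0, 0, -1], [0, 0, -1], [0, 0, -1], [0, 0, -1], [0, 0, -1], [0, 0, -1], [0, 0, -1]], translation=[[0, 0, 0], [0, 0, 0], [0, 0, 0], [0, 0, 0], [0, 0, 0], [0, 0, 0], [0, 0, 0], [0, 0, 0], [0, 0, 0], [0, 0, 0]], jaw=[1, 1, 1, 1, 1, 1, 1, 1, 1, 1])

```text
clock: 11.9
position: [0.5985, -0.1362, 0.1666]
ee_rot: [0.094, 0.996, 0.0, -0.001]
ft_force: [-0.1, -0.8, 0.1]
grip_width: 1.0
grasp_force: 0.0
```

Request:
jog_arm(dr=[[0, 0, -1], [0, 0, -1], [0, 0, -0.5], [0, 0, 0], [0, 0, 0], [0, 0, 0], [0, 0, 0], [0, 0, 0], [0, 0, 0], [0, 0, 0]], translation=[[0.3, -0.5, 0], [0.3, -1, 0], [0.3, -1, 0], [0.3, -1, 0], [0.3, -1, 0], [0.3, -1, 0], [0.3, -1, 0], [0.3, -1, 0], [0.3, -0.5, 0], [0, 0, 0]], jaw=[1, 1, 1, 1, 1, 1, 1, 1, 1, 1])

```text
clock: 12.9
position: [0.521, -0.3343, 0.1672]
ee_rot: [0.01, 1.0, -0.0, -0.001]
ft_force: [-0.9, 0.7, 0.8]
grip_width: 0.996
grasp_force: 0.0
```

Run:
```python
from workcell import optics,manip
import cv2,pickle
from h import *
np.set_printoptions(precision=4,suppress=True)
W=optics.camera("wrist");T=optics.camera("top");pickle.dump((W,T),open("w6.pkl","wb"));o=manip.get_obs()
p=o["position"];print(p,o["ee_rot"],o["joint_pos"],px(W,[.53,-.335,.02]))
print(W["R"])
m=(W["color"].max(2)<55).astype(np.uint8)
n,l,st,ce=cv2.connectedComponentsWithStats(m)
for i in range(1,n):
    if st[i,4]>150: print(st[i],ce[i],plane(W,ce[i],.025)[0])
u,v=px(W,[.53,-.335,.02]).astype(int);v0=max(0,v-45);u0=u-45
print(u0,v0)
c=W["color"][v0:v0+90,u0:u0+90,::-1].astype(float)
c=np.clip(255*(c/255)**.5,0,255).astype(np.uint8)
cv2.imwrite("pics/w6b.png",cv2.resize(c,(600,600*c.shape[0]//c.shape[1]),interpolation=cv2.INTER_CUBIC))
```

```text
[ 0.5231 -0.3313  0.1676] [ 0.008   1.      0.0006 -0.0003] [ 0.1814  0.3723  0.3938  1.5796 -0.15    1.2206  2.1573] [314.5143 196.7245]
[[ 0.0199  0.9998 -0.0004]
 [ 0.9529 -0.0188  0.3026]
 [ 0.3025 -0.0064 -0.9531]]
[324 100  34  35 810] [340.2914 116.9333] [ 0.4499 -0.3088  0.025 ]
[   22   102   618   298 44690] [344.8285 340.7344] [ 0.7134 -0.3018  0.025 ]
[ 294  173   37   54 1306] [311.8752 195.4946] [ 0.5271 -0.3376  0.025 ]
[214 184  36  31 745] [233.2403 199.5409] [ 0.5299 -0.4191  0.025 ]
[ 566  193   74  113 2602] [592.666  241.1053] [ 0.5847 -0.0345  0.025 ]
[591 288  36  34 568] [606.382  303.9613] [0.6661 0.0033 0.025 ]
269 151
```

View pics/w6b.png

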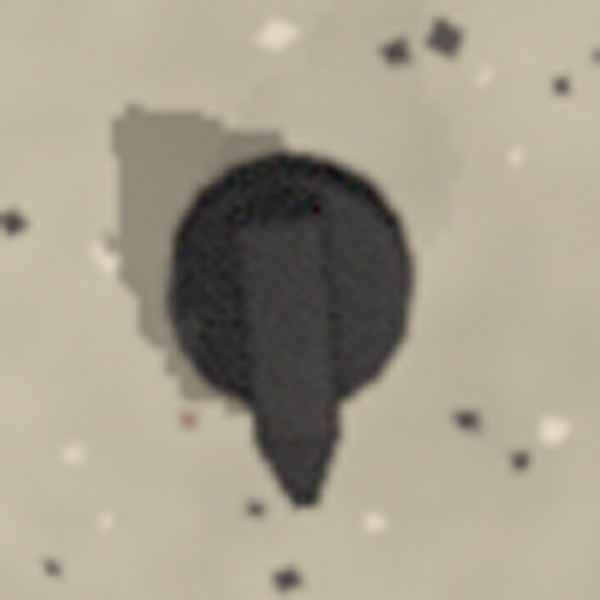

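The crop shows the large knob with its bar's back end at (281,223) and pointer tip at (305,505). The bar is 14 mm wide and the skirt is centred at about (292,280).

Run:
```python
import pickle
from h import *
from workcell import manip
np.set_printoptions(precision=4,suppress=True)
W,T=pickle.load(open("w6.pkl","rb"))
f=lambda q:[(q[0]+.5)/6.6667-.5+269,(q[1]+.5)/6.6667-.5+151]
P=plane(W,[f(q) for q in((281,224),(305,505),(240,228),(256,405),(322,220),(338,400))],.036)
P[:,2]=0;e=P[1]-P[0];a=np.arctan2(e[1],e[0]);print(P[:,:2],"len",np.linalg.norm(e),"ang",np.degrees(a),[np.degrees(np.arctan2(*(P[j]-P[i])[1::-1])) for i,j in((2,3),(4,5))])
x=np.array([np.cos(a),np.sin(a)]);print("origin",P[0,:2]+.018*x,P[1,:2]-.031*x,"skirt mid y",plane(W,[f((292.5,280))],.018))
o=manip.get_obs();q=o["ee_rot"];ya=np.degrees(np.arctan2(1-2*q[0]**2-2*q[2]**2,2*q[0]*q[1]));print("tool y yaw",ya,o["position"])
```

```text
[[ 0.5123 -0.3382]
 [ 0.5569 -0.3357]
 [ 0.5128 -0.3443]
 [ 0.5404 -0.3427]
 [ 0.5118 -0.3322]
 [ 0.5398 -0.3303]] len 0.044646164019780006 ang 3.2823384555042816 [np.float64(3.1870248168771584), np.float64(3.8452320563547477)]
origin [ 0.5303 -0.3372] [ 0.5259 -0.3375] skirt mid y [[ 0.526  -0.3371  0.018 ]]
tool y yaw 89.07851408194789 [ 0.5231 -0.3313  0.1676]
```

Run:
```python
import pickle
from h import *
np.set_printoptions(precision=4,suppress=True)
W,T=pickle.load(open("w6.pkl","rb"))
g=W["color"].astype(float).mean(2)
def cross(line,th,up):
    for i in range(len(line)-1):
        if (line[i]-th)*(line[i+1]-th)<=0 and (line[i+1]>line[i])==up: return i+(th-line[i])/(line[i+1]-line[i])
rear=[(u,168+cross(g[168:200,u],70,False)) for u in range(310,317)]
k=min(rear,key=lambda p:p[1]);print("rear",rear,plane(W,[np.mean(rear[2:5],axis=0)],0)[0]+[.0205,0,0])
# pointer end: last dark row
tip=[(u,200+cross(g[200:240,u],80,True)) for u in range(312,317)];print(tip,[plane(W,[p],.018)[0] for p in tip][2:4])
print("bar rear profile",g[172:192,310:313].mean(1).round(0))
# left/right of the skirt
for v in (190,193,196):
    L=280+cross(g[v,280:310],70,False);R=315+cross(g[v,315:345],70,True);print(v,L,R,plane(W,[[(L+R)/2,v]],.012)[0],plane(W,[[L,v],[R,v]],.012)[:,1]@[-1,1])
# top camera
gt=T["color"].max(2).astype(float);m=(gt<60).astype(np.uint8);n,l,st,ce=cv2.connectedComponentsWithStats(m)
i=min(range(1,n),key=lambda i:np.hypot(*(ce[i]-[418.5,230.5])));print(st[i],ce[i])
mm=cv2.morphologyEx((l==i).astype(np.uint8),cv2.MORPH_OPEN,cv2.getStructuringElement(cv2.MORPH_ELLIPSE,(13,13)))
c=np.argwhere(mm)[:,::-1].mean(0);print("top skirt",c,plane(T,[c],.012),mm.sum())
```

```text
rear [(310, np.float64(170.85882352941175)), (311, np.float64(172.3009708737864)), (312, np.float64(172.96)), (313, np.float64(173.27860696517413)), (314, np.float64(173.2704081632653)), (315, np.float64(173.3641304347826)), (316, np.float64(173.6241610738255))] [ 0.5296 -0.3363  0.    ]
[(312, np.float64(226.20987654320987)), (313, np.float64(227.02564102564102)), (314, np.float64(226.86633663366337)), (315, np.float64(226.84313725490196)), (316, np.float64(226.5874125874126))] [array([ 0.565 , -0.3363,  0.018 ]), array([ 0.565 , -0.3352,  0.018 ])]
bar rear profile [84. 53. 13.  5.  5.  6.  7.  5.  5.  6.  6.  7. 11. 13. 16. 14. 15. 15.
 14. 15.]
190 292.28 330.6645569620253 [ 0.5248 -0.3382  0.012 ] 0.0411030383433551
193 292.1860465116279 330.7134146341463 [ 0.5282 -0.3383  0.012 ] 0.04139112998253214
196 292.05882352941177 330.27659574468083 [ 0.5315 -0.3387  0.012 ] 0.04119351382484182
[398 213  46  38 684] [420.462  232.5058]
top skirt [nan nan] [[nan nan nan]] 0<stdin>:21: RuntimeWarning: Mean of empty slice.
  ret = um.true_divide(
```

Request:
jog_arm(dr=[[0, 0, 0], [0, 0, -1], [0, 0, 0], [0, 0, 0], [0, 0, 0], [0, 0, 0], [0, 0, 0]], translation=[[-0.28, -0.24, 0], [0, 0, 0.8], [0, 0, 1], [0, 0, 1], [0, 0, 1], [0, 0, 0.9], [0, 0, 0]], jaw=[1, 1, 1, 1, 1, 1, 0.7])

```text
clock: 13.7
position: [0.5292, -0.3363, 0.0475]
ee_rot: [-0.028, 1.0, 0.002, -0.002]
ft_force: [-0.1, 1.3, 0.4]
grip_width: 0.853
grasp_force: 0.0
```

Request:
jog_arm(dr=[[0, 0, 0], [0, 0, 0], [0, 0, 0], [0, 0, 0], [0, 0, 0], [0, 0, 0], [0, 0, 0], [0, 0, 0], [0, 0, 0]], translation=[[0, 0, 0.6], [0, 0, 0.43], [0, 0, 0], [0, 0, 0], [0, 0, 0], [0, 0, 0], [0, 0, 0], [0, 0, 0], [0, 0, 0]], jaw=[0.7, 0.5, 0.4, 0.3, 0, 0, 0, 0, 0], squeeze=60)

```text
clock: 14.6
position: [0.5304, -0.339, 0.0259]
ee_rot: [-0.027, 1.0, -0.0, 0.001]
ft_force: [-1.0, 0.8, 6.5]
grip_width: 0.141
grasp_force: 60.9
```

Request:
jog_arm(dr=[[0, 0, 0], [0, 0, 0], [0, 0, 0], [0, 0, 0], [0, 0, 0], [0, 0, 0], [0, 0, 1], [0, 0, 0]], translation=[[0, 0, -0.3], [0, 0, -0.8], [0, 0, -1], [0, 0, -1], [0, 0, -1], [0, 0, -1], [0, 0, -0.7], [0, 0, 0]], jaw=[0, 0, 0, 0, 0, 0, 0, 0])

```text
clock: 15.4
position: [0.5308, -0.3394, 0.1731]
ee_rot: [0.009, 1.0, -0.001, 0.002]
ft_force: [0.8, -0.9, -0.7]
grip_width: 0.139
grasp_force: 60.2
```

Request:
jog_arm(dr=[[0, 0, 0], [0, 0, 0], [0, 0, 0], [0, 0, 0], [0, 0, 0], [0, 0, 0], [0, 0, 0], [0, 0, 0], [0, 0, 0], [0, 0, 0]], translation=[[-0.3, 0.6, 0], [-0.3, 1, 0], [-0.3, 1, 0], [-0.3, 1, 0], [-0.3, 1, 0], [-0.3, 1, 0], [-0.2, 1, 0], [-0.2, 1, 0], [-0.1, 1, 0], [0, 0.6, 0]], jaw=[0, 0, 0, 0, 0, 0, 0, 0, 0, 0])

```text
clock: 16.4
position: [0.591, -0.1057, 0.1686]
ee_rot: [0.006, 1.0, 0.001, -0.001]
ft_force: [0.7, -0.1, -0.8]
grip_width: 0.139
grasp_force: 60.2
```

Request:
jog_arm(dr=[[0, 0, 0], [0, 0, 0], [0, 0, 0], [0, 0, 0]], translation=[[0, 0.8, 0], [0, 0.8, 0], [0, 0, 0], [0, 0, 0]], jaw=[0, 0, 0, 0])

```text
clock: 16.8
position: [0.5914, -0.0694, 0.1694]
ee_rot: [0.008, 1.0, -0.0, -0.001]
ft_force: [-0.2, 0.6, -0.7]
grip_width: 0.142
grasp_force: 60.2
```

```bash
cat > m.py <<'E'
from workcell import optics,manip
import pickle
from h import *
np.set_printoptions(precision=4,suppress=True)
W=optics.camera("wrist");o=manip.get_obs();pickle.dump((W,o),open("w7.pkl","wb"))
q=o["ee_rot"];print("pos",o["position"],q,"yaw y",np.degrees(np.arctan2(1-2*q[0]**2-2*q[2]**2,2*(q[0]*q[1]+q[2]*q[3]))),o["ft_force"],o["joint_pos"][6])
a=px(W,[.5932,-.0092,.112]);u,v=a.round().astype(int);print("pred tip",a)
c=W["color"][v-14:v+15,u-14:u+15].astype(int);g=c.min(2)
m=(g>110).astype(np.uint8);n,l,st,ce=cv2.connectedComponentsWithStats(m)
for i in range(1,n):
    if st[i,4]>15:
        s=st[i].copy();s[:2]+=[u-14,v-14];print("white",s,plane(W,[ce[i]+[u-14,v-14]],.112)[0])
print(g[::1,::1])
E
python3 m.py
```

```text
pos [ 0.5914 -0.0703  0.1696] [ 0.0084  1.     -0.0002 -0.0004] yaw y 89.03663752089392 [ 0.1988 -0.2409 -1.0879] 1.6638834735347963
pred tip [395.4896 221.0644]
white [387 213  16  11 143] [ 0.5912 -0.01    0.112 ]
[[ 76  84  87  89  90  93  92  90  92  90  90  88  83  70  44  33  34  35
   25  17  21  29  30  35  38  40  38  31  33]
 [ 81  83  84  88  89  91  90  92  91  90  91  89  89  82  66  46  36  31
   21  15  19  27  32  34  37  37  40  31  37]
 [ 80  81  84  88  88  90  91  92  93  93  91  92  90  88  84  68  49  25
   13  14  21  29  31  35  36  39  37  29  46]
 [ 78  80  82  87  88  88  92  93  92  93  94  93  90  89  87  86  64  29
   12  15  22  30  33  34  38  39  37  28  51]
 [ 75  78  81  84  84  89  90  91  92  93  92  92  91  91  89  88  76  43
   16  16  23  30  34  34  37  38  37  28  59]
 [ 74  77  80  82  83  88  89  91  90  92  91  94  94  96  97  93  87  64
   31  15  23  32  33  34  37  39  34  27  65]
 [ 70  75  79  80  83  85  87  90  91  92  99 111 120 129 130 129 119 100
   68  36  28  30  34  35  37  38  31  30  67]
 [ 57  69  76  79  81  84  85  90  93
[... 1925 characters left out ...]
 42  54  66  70  71  77  84  83  86  85  87  85
   85  86  84  86  85  84  85  88  85  85  82]
 [ 93  88  83  81  76  70  75  83  89  89  88  86  88  89  89  88  89  87
   87  87  88  88  89  87  89  87  85  81  83]
 [ 93  91  91  91  90  89  91  90  91  89  88  88  90  91  89  91  89  90
   89  91  89  89  90  89  89  90  87  87  86]
 [ 91  92  91  89  91  90  91  88  89  90  90  90  90  90  92  91  90  91
   91  91  90  91  91  93  92  92  92  90  92]
 [ 90  91  90  91  91  92  92  91  91  90  92  91  92  92  92  93  92  93
   92  92  93  93  93  93  92  92  92  93  95]
 [ 93  91  90  92  90  91  92  92  92  93  93  94  95  95  94  95  95  93
   92  95  95  93  95  95  95  95  94  96  95]]
```

Run:
```python
import pickle
from h import *
np.set_printoptions(precision=4,suppress=True)
W,o=pickle.load(open("w7.pkl","rb"));print(-W["R"].T@W["t"],W["R"])
print(plane(W,[[387.6,219],[401.9,219],[394.8,223.2],[395.5,213.7],[387.6,223],[400.8,223.5]],.112))
# knob in hand: dark extents around predicted knob origin
off=.0259;p=o["position"]-[0,0,off];print("knob pred",px(W,p),px(W,p+[0,0,.036]))
g=W["color"].max(2);u,v=px(W,p).round().astype(int)
for vv in range(v-30,v+60,5): print(vv,''.join('#' if x<45 else '+' if x<75 else '.' for x in g[vv,u-45:u+46]))
```

```text
[ 0.513  -0.067   0.3118] [[ 0.015   0.9999 -0.0005]
 [ 0.9528 -0.0141  0.3034]
 [ 0.3034 -0.005  -0.9529]]
[[ 0.5915 -0.0152  0.112 ]
 [ 0.5916 -0.0046  0.112 ]
 [ 0.5949 -0.0096  0.112 ]
 [ 0.5874 -0.0096  0.112 ]
 [ 0.5947 -0.015   0.112 ]
 [ 0.5952 -0.0051  0.112 ]]
knob pred [312.8597 238.1743] [312.0932 267.7213]
208 .......................................++#################++++++++++.......................
213 .............................+######################################+......................
218 .......................+#################################################..................
223 ....................+#######################################################+..............
228 ..................#############################################################............
233 .................##############################################################+...........
238 ................################################################################+..........
243 ...............+########+.........#############################.........+########..........
248 .......
[... 248 characters left out ...]
#+..........+###########....
263 .........###########+...........#################################+..........+###########...
268 .......+############...........+#################################+...........############+.
273 ......#############+...........###################################+...........#############
278 .....################++.......+###################################+.......++###############
283 ###########################+...###################################...+#####################
288 ###########################################################################################
293 ###########################################################################################
```

Run:
```python
from workcell import optics,manip
from h import *
np.set_printoptions(precision=4,suppress=True)
for i in range(6):
    W=optics.camera("wrist");o=manip.get_obs();print(o["position"],-W["R"].T@W["t"],W["R"][0],o["joint_pos"])
```

```text
[ 0.5915 -0.0708  0.1697] [ 0.513  -0.0678  0.312 ] [ 0.0165  0.9999 -0.0008] [-0.1852  0.3099  0.2768  1.6375 -0.0887  1.2071  1.6638]
[ 0.5915 -0.0709  0.1698] [ 0.513  -0.0681  0.3121] [ 0.0173  0.9999 -0.0008] [-0.185   0.3099  0.2768  1.6374 -0.0888  1.2071  1.6637]
[ 0.5916 -0.0708  0.1699] [ 0.5131 -0.0682  0.3122] [ 0.0177  0.9998 -0.0008] [-0.185   0.3098  0.2767  1.6373 -0.0889  1.2071  1.6635]
[ 0.5916 -0.0706  0.1699] [ 0.5131 -0.0681  0.3122] [ 0.0177  0.9998 -0.0006] [-0.1851  0.3098  0.2765  1.6372 -0.0889  1.2071  1.6634]
[ 0.5917 -0.0704  0.17  ] [ 0.5132 -0.068   0.3123] [ 0.0176  0.9998 -0.0005] [-0.1852  0.3098  0.2763  1.6371 -0.0889  1.2072  1.6634]
[ 0.5917 -0.0702  0.17  ] [ 0.5132 -0.0678  0.3123] [ 0.0174  0.9998 -0.0004] [-0.1853  0.3097  0.2761  1.6371 -0.089   1.2072  1.6633]
```

```bash
cat > rel.py <<'E'
from workcell import optics,manip
from h import *
np.set_printoptions(precision=4,suppress=True)
def sub(l,th,up):
    for i in range(len(l)-1):
        if (l[i+1]>l[i])==up and (l[i]-th)*(l[i+1]-th)<=0: return i+(th-l[i])/(l[i+1]-l[i])
    return np.nan
W=optics.camera("wrist");o=manip.get_obs();p=o["position"]
g=W["color"].astype(float).max(2)
# knob: rear edge along columns near 316; sides
col=[ (u,190+sub(g[190:240,u],45,False)) for u in range(312,321)]
print("rear px",[round(c[1],1) for c in col]); print("profile",g[200:222,316])
r=plane(W,[[316,np.nanmedian([c[1] for c in col])]],p[2]-.0259)[0]
L=sub(g[238,270:310],60,False)+270;R=sub(g[238,330:370],60,True)+330
f1=sub(g[258,290:316],60,False)+290;f2=sub(g[258,316:345],60,True)+316
print("skirt",L,R,(L+R)/2,"bar/fingers",(f1+f2)/2)
lat=((L+R)/2-W["mtx"][0,2])/W["mtx"][0,0]*.175
print("knob rear+R",r[0]+.0205,"lat off",lat,"TCP",p,"cam",-W["R"].T@W["t"],W["R"][0])
E
python3 rel.py
```

```text
rear px [np.float64(207.5), np.float64(207.4), np.float64(207.0), np.float64(206.9), np.float64(206.7), np.float64(206.2), np.float64(206.4), np.float64(206.5), np.float64(206.7)]
profile [95. 96. 95. 96. 95. 94. 74. 32. 10.  9. 10. 11. 13. 12. 10. 10. 11. 11.
 14. 15. 11. 14.]
skirt 283.29787234042556 348.0082644628099 315.6530684016177 bar/fingers 316.08712121212125
knob rear+R 0.5911529698756848 lat off -0.00024535039247807573 TCP [ 0.5917 -0.0701  0.17  ] cam [ 0.5132 -0.0677  0.3123] [ 0.0172  0.9999 -0.0004]
```

Request:
jog_arm(dr=[[0, 0, 0], [0, 0, 0], [0, 0, 0], [0, 0, 0], [0, 0, 0], [0, 0, 0], [0, 0, 0], [0, 0, 0]], translation=[[-0.02, 0.6, 0], [0, 0.8, 0], [0, 0.6, 0], [0, 0.38, 0], [0, 0, 0], [0, 0, 0.6], [0, 0, 0.4], [0, 0, 0]], jaw=[0, 0, 0, 0, 0, 0, 0, 0])

```text
clock: 18.0
position: [0.5919, -0.0111, 0.1425]
ee_rot: [0.009, 1.0, -0.0, -0.002]
ft_force: [0.3, -0.5, -0.1]
grip_width: 0.139
grasp_force: 60.2
```

Run:
```python
from workcell import optics,manip
from h import *
np.set_printoptions(precision=4,suppress=True)
for i in range(4):
    W=optics.camera("wrist");o=manip.get_obs();print(o["position"],-W["R"].T@W["t"],W["R"][0],o["ee_rot"],o["ft_force"])
```

```text
[ 0.5924 -0.0109  0.1436] [ 0.5139 -0.0084  0.2851] [ 0.0175  0.9998 -0.001 ] [ 0.0088  1.     -0.0002 -0.0013] [ 0.0429 -0.0611 -0.9926]
[ 0.593  -0.0108  0.1445] [ 0.5143 -0.0083  0.2861] [ 0.0174  0.9998 -0.0008] [ 0.0088  1.     -0.0001 -0.0005] [ 0.1498 -0.3527  0.1975]
[ 0.5933 -0.0107  0.145 ] [ 0.5146 -0.0082  0.2868] [ 0.0172  0.9999 -0.0006] [ 0.0087  1.     -0.0001 -0.0001] [ 0.4954  0.7974 -0.8334]
[ 0.5935 -0.0105  0.1453] [ 0.5148 -0.0081  0.2873] [ 0.017   0.9999 -0.0004] [0.0086 1.     0.     0.0002] [ 0.5367 -0.3105 -0.3025]
```

Request:
jog_arm(dr=[[0, 0, 0], [0, 0, 0], [0, 0, 0], [0, 0, 0], [0, 0, 0]], translation=[[0, 0, 0.15], [0, 0, 0.15], [0, 0, 0.15], [0, 0, 0], [0, 0, 0]], jaw=[0, 0, 0, 0, 0])

```text
clock: 18.7
position: [0.5932, -0.0103, 0.1337]
ee_rot: [0.008, 1.0, -0.0, -0.0]
ft_force: [1.2, -0.5, -1.7]
grip_width: 0.143
grasp_force: 60.1
```

Request:
jog_arm(dr=[[0, 0, 0], [0, 0, 0], [0, 0, 0], [0, 0, 0], [0, 0, 0]], translation=[[0, 0, 0.12], [0, 0, 0.12], [0, 0, 0.1], [0, 0, 0.05], [0, 0, 0]], jaw=[0, 0, 0, 0, 0])

```text
clock: 19.2
position: [0.5932, -0.0103, 0.1238]
ee_rot: [0.008, 1.0, -0.0, -0.0]
ft_force: [0.5, -1.7, -2.2]
grip_width: 0.146
grasp_force: 60.0
```

Request:
jog_arm(dr=[[0, 0, 0], [0, 0, 0], [0, 0, 0], [0, 0, 0], [0, 0, 0], [0, 0, 0]], translation=[[0, 0, 0.05], [0, 0, 0.03], [0, 0, 0], [0, 0, 0.06], [0, 0, 0.06], [0, 0, 0]], jaw=[0, 0, 0, 0, 0, 0])

```text
clock: 19.8
position: [0.5935, -0.0102, 0.1192]
ee_rot: [0.008, 1.0, 0.0, 0.0]
ft_force: [-1.3, -3.0, 6.1]
grip_width: 0.138
grasp_force: 60.9
```

Request:
jog_arm(dr=[[0, 0, 0], [0, 0, 0], [0, 0, 0], [0, 0, 0]], translation=[[0, 0, 0.05], [0, 0, 0.05], [0, 0, 0.05], [0, 0, 0]], jaw=[0, 0, 0, 0])

```text
clock: 20.2
position: [0.5944, -0.0102, 0.1175]
ee_rot: [0.008, 1.0, 0.0, 0.002]
ft_force: [-3.4, -2.1, 18.1]
grip_width: 0.142
grasp_force: 62.5
```

Request:
jog_arm(dr=[[0, 0, 0], [0, 0, 0]], translation=[[0, 0, 0.03], [0, 0, 0]], jaw=[0, 0])

```text
clock: 20.4
position: [0.5948, -0.0102, 0.1174]
ee_rot: [0.008, 1.0, 0.0, 0.002]
ft_force: [-4.7, -2.3, 22.6]
grip_width: 0.142
grasp_force: 63.0
```

Run:
```python
from workcell import optics,manip
for i in range(5): optics.camera("scene")
o=manip.get_obs();print(o["position"],o["ft_force"],o["grasp_force"],o["clock"])
print(manip.hand_in())
```

```text
[ 0.59483118 -0.01015804  0.11735436] [-4.650267   -2.31634525 22.81900928] 63.05231809616089 20.65
the job is handed in; nothing more can be done
None
```

I handed the job in at about 20.7 s; the hand-in returned no verdict, but by position and force readings the pin is home in both lugs, and the knob is fully on the D-shaft, held pressed against its stop at about 23 N.

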